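# Unlock the photometer's tab-lock knob and open its shutter

## Robot

A 6-joint arm with a two-finger parallel gripper is mounted at the origin on a cart in front of the work surface, level with it; the furniture and walls round the work are solid. World frame = base frame: x ahead of the robot, y to its left, z up, the work surface at z = 0. Lengths are in m, angles in rad, forces in N, time in s.
With the tool pointing down it reaches from about 0.25 to 0.775 m from the base axis. Payload 4 kg.
Tool frame: the origin (TCP) lies at the very end of the fingers, on their centre line; the grasp point (between the pads) lies env.grip_depth behind it (env.grip_depth is the distance from the TCP to the grasp point, in m); z points along the fingers, y is the line along which they close (so a half turn about z gives the same grasp; the last joint's range is limited). The gripper opens to 94 mm and grips with 3 to 60 N. Pads are 16 mm wide; open, the fingers measure 119 mm over their backs; the gripper's body (75 mm by 177 mm) begins 78 mm behind the grasp point.
Start: joints at [1.051, 0.087, 1.371, -0, 1.684, -0.103], TCP at [0.223, 0.503, 0.206] pointing down, gripper open.
Joint ranges: [-3.1, 3.1], [-0.76, 2.03], [0.27, 2.55], [-1.08, 4.22], [0.17, 2.65], [-2.57, 2.57]. Speed limits (rad/s): [2.79, 2.79, 3.14, 3.14, 3.14, 3.14].

## Interface

Orientations are given as a unit quaternion [w, x, y, z].
In Python, from cell import env gives the robot as it stands.
- The arm moves only by the tool step_arm, never from a script. Its argument "moves" is a list of rows, each an object with "rotation": the turn, a rotation vector about the tool's x, y, z in degrees, a list of three; "linear": the shift along the tool's x, y, z in cm, a list of three; "grip": the finger opening in cm, from 0 to 9.4. A call has 1 to 12 rows; each row is the pose to reach, as a shift and turn from the pose commanded when the call began, along the tool's axes at that moment; what a row does not reach only later rows make up. A row lasts 1/12 s, in which the tool goes at most 41.7 mm and 7.16 degrees, less where a joint would pass 70% of its speed; a pose out of reach is approached as far as the arm can. A call with a gripper value outside its range is refused whole. The fingers move at their own pace and stop on an object; "grip_force" is the grip in N (left out, the last holds). Time passes only in rows, so rows that repeat a pose let the fingers close. It gives the time, the measured TCP pose, the force, the opening and the grip force at its end, in the units of the state.
- env.state(): the state, without advancing time (a new reading comes with each control period).
- env.read_camera(name): name is "scene" or "side" or "wrist"; returns the picture (400x640x3 uint8, red, green, blue); there is no depth.
- env.camera_info(name): a dict with "fovy" (degrees; the focal length in pixels is half the picture's height over the tangent of half this angle, whatever the lens; pixels are square), "cx", "cy" (the principal point, pixels), "world_to_cam" (4x4, takes a point from world to camera coordinates). Camera axes: x right, y up, looking along -z (the intrinsics and any distortion apply to the point x, -y, -z); pixel columns grow to the right and rows downward; lengths in m; the calibration is good to about 2 mm. A picture is of the moment at which its call begins: read the wrist's pose just before it. camera_info takes no time and is no camera call; for the wrist camera it gives the pose at the moment of the call.
- env.finish_job(): hands the job in; it is judged then, once.
Trained networks look in the newest picture that a camera, given by its name, has taken for a name from the list of things; names that differ only in an ending like _2 or _b are one class to them, and where a whole thing is asked for, a point or a joint stands for the part that bears it (a point fixed in the world has none). Each returns a list of dicts, best first, with "score" (0 to 1); they miss things now and then, are a little off and sometimes report something else, mostly with a low value. They report only what shows in the picture. A call takes as long as a camera call.
- env.look_for(target, camera): "rect" ([left, top, right, bottom] in pixels, round what is visible of it).
- env.silhouettes(target, camera): "pixels" (400x640 bool, what is visible of it) and "rect" ([left, top, right, bottom] in pixels, round what is visible of it).
The state is a dict: "time_s": time; "q": joint angles; "dq": joint speeds; "joint_torque": joint torques, N m; "ee_pos": TCP position; "tool_rot": TCP orientation; "ft_force": force on the tool from outside, world axes, zero at the start; "wrist_torque": the same for the moment, N m; "width": opening from 0.0 (shut) to 1.0 (fully open); "gripper_force": force on a finger pad.
Only numpy, scipy, OpenCV 4.12 (cv2) and the standard library are available. Lean on these libraries where they do the work, as an engineer would, in place of code of your own. Each camera call takes 0.05 s, during which the arm holds its last target. There are 200 camera calls.

## Task

Open the sample shutter of the small benchtop photometer. Its knob is locked: pinch both side tabs in, turn the knob counter-clockwise (seen from above) until you feel it come gently against its stop, without forcing it, and let go there so that both tabs spring fully out and latch; then slide the shutter away from the knob until it is fully open. Leave the small things standing round the instrument where they are.

Things in the scene. Friction and masses are not known exactly. Their poses are not given: they have to be found in the camera images.
- housing: the photometer: a low white box 120 mm (x) by 272 mm (y), 50 mm high, fixed to the bench. Origin on its underside, below the knob axis; the box spans x -60..60, y -60..212 mm in its own frame. A round aluminium boss (radius 38 mm, top at z 62 mm) carries the knob; the shutter lies toward its own +y; the -x side bears the display
- knob_grip (a point): point on the knob's upright axis, half-way up the two release tabs (84 mm above the housing's underside): the place to pinch. Its frame turns with the knob: x runs through both tabs, z up. The knob is a black block 26 mm (x) by 42 mm (y), its top 109 mm above the housing's underside; over the outsides of the tabs 60 mm when out, 44 mm when both are fully in
- knob (a joint): angle of the knob in rad: 0 locked, positive counter-clockwise from above; about 0.05 N m of friction when both tabs are in. The stop lies between 0.80 and 1.45 (hidden, different each time: feel for it). The tabs latch only from the stop to about 0.07 rad short of it; let go elsewhere they stay about 4 mm in, unlatched
- tab_a (a joint): travel of the grey ribbed tab (plate 24 mm wide, 6 thick, 40 tall, from 64 to 104 mm above the housing's underside) on the knob's +x side, m: 0 out, 0.008 fully in; sprung, 2.5 N to start, 6.5 N fully in. Both must be over 0.005 in for the knob to turn, so pinch centrally (within 1.5 mm)
- tab_b (a joint): the same for the tab on the knob's -x side
- stop_lug: lug hidden under the knob, fixed to it, that meets the stop 20 mm from the axis; origin on the knob axis at the housing's top. Its force on the stop is watched: 30 N is too much, about 0.6 N m of turning moment
- shutter (a joint): travel of the shutter in m: 0 closed, 0.055 fully open (end stop); slides along the housing's own +y, away from the knob, with about 1.5 N of friction. It is held shut (1 mm of play) until the knob has been turned by about 0.65 rad
- shutter_grip (a point): middle of the upright black fin on the shutter, 80 mm above the housing's underside and, when shut, 118 mm from the knob axis along the housing's +y. The fin is 12 mm thick along the slide, 36 mm across, from 55 to 96 mm above the housing's underside. Axes as the housing's
- dropper: small dropper bottle, 25 mm wide, 65 mm tall, loose, standing behind the housing (bystander); origin at its underside
- petri: petri dish, 62 mm wide, 13 mm tall, loose, behind the housing (bystander); origin at its underside
- bottle_small: small white bottle, 20 mm wide, 54 mm tall, loose, beside the knob end of the housing (bystander); origin at its underside

How it is judged:
By the outcome, as a careful person would: the job done as asked, in the order asked, and still so for the second after the job is handed in, with the robot touching nothing.
It also fails if it takes over 61 s, if anything falls off the work surface, if the arm or the gripper's body presses on something with over 40 N, if the wrist force passes 120 N, or if a joint passes its speed limit or range.

## Working session

There is one attempt and no reset: what is moved stays moved. The work goes in short steps, Python scripts to look and compute and a tool call to move; the robot and the scene stay as the last step left them, time stands still between calls to the robot, and variables do not carry over. Pictures are saved under pics/ and viewed, at most 10 in all, crops included, and the job is handed in when it is done.

Besides the shell and the picture viewer there is one more tool, called after ">>>" as name(argument=value, ...), one argument or row to a line, values as JSON. step_arm: Moves the arm, as the interface text tells. Its arguments: {"type":"object","properties":{"moves":{"type":"array","items":{"type":"object","properties":{"rotation":{"type":"array","items":{"type":"number"}},"linear":{"type":"array","items":{"type":"number"}},"grip":{"type":"number"}}}},"grip_force":{"type":"number"}},"required":["moves"]}

```bash
ls; mkdir -p pics
cat > h.py <<'E'
import numpy as np, cv2
from cell import env
def cam(n):
    c=env.camera_info(n); f=200/np.tan(np.radians(c["fovy"])/2); return c,f
def proj(P,n,c=None):
    c=c or env.camera_info(n); f=200/np.tan(np.radians(c["fovy"])/2)
    P=np.atleast_2d(P); T=np.array(c["world_to_cam"]); p=P@T[:3,:3].T+T[:3,3]
    return np.c_[c["cx"]+f*p[:,0]/-p[:,2], c["cy"]-f*p[:,1]/-p[:,2]]
def onplane(uv,z,n,c=None):
    c=c or env.camera_info(n); f=200/np.tan(np.radians(c["fovy"])/2)
    T=np.array(c["world_to_cam"]); R=T[:3,:3]; o=-R.T@T[:3,3]
    uv=np.atleast_2d(uv); d=np.c_[(uv[:,0]-c["cx"])/f,-(uv[:,1]-c["cy"])/f,-np.ones(len(uv))]@R
    return o+d*((z-o[2])/d[:,2])[:,None]
def save(n,fn):
    im=env.read_camera(n); cv2.imwrite("pics/"+fn,im[:,:,::-1]); return im
E
python3 - <<'E'
from h import *
print(env.state()["tool_rot"],env.grip_depth)
ims=[]
for n in("scene","side","wrist"):
    ims.append(save(n,n+"0.png")); c=env.camera_info(n); print(n,{k:np.round(v,3).tolist() if not isinstance(v,str) else v for k,v in c.items()})
    for t in("housing","knob_grip","shutter_grip","tab_a","dropper","petri","bottle_small"):
        print(t,[(np.round(d["rect"]).tolist(),round(d["score"],2)) for d in env.look_for(t,n)][:3])
E
```

```text
pics
[-3.52947734e-04  2.06887949e-01  9.78364007e-01 -1.05925342e-03] 0.0188
scene {'fovy': 45.701, 'cx': 315.19, 'cy': 192.756, 'world_to_cam': [[0.482, -0.876, -0.004, -0.317], [0.61, 0.332, 0.72, -0.432], [-0.629, -0.35, 0.694, -0.603], [0.0, 0.0, 0.0, 1.0]]}
housing [([225.0, 222.0, 385.0, 308.0], 0.61)]
knob_grip [([336.0, 231.0, 364.0, 271.0], 0.67)]
shutter_grip [([277.0, 226.0, 318.0, 266.0], 0.65)]
tab_a []
dropper [([346.0, 203.0, 357.0, 226.0], 0.82)]
petri [([280.0, 209.0, 307.0, 226.0], 0.77)]
bottle_small [([336.0, 229.0, 362.0, 269.0], 0.61), ([402.0, 267.0, 417.0, 293.0], 0.5)]
side {'fovy': 57.42, 'cx': 319.034, 'cy': 200.951, 'world_to_cam': [[-0.939, -0.343, -0.009, 0.556], [0.135, -0.393, 0.909, -0.185], [-0.315, 0.853, 0.416, -0.662], [0.0, 0.0, 0.0, 1.0]]}
housing [([335.0, 184.0, 397.0, 270.0], 0.96)]
knob_grip [([353.0, 183.0, 376.0, 203.0], 0.95), ([348.0, 186.0, 353.0, 200.0], 0.21)]
shutter_grip [([355.0, 207.0, 381.0, 234.0], 0.95)]
tab_a [([351.0, 191.0, 353.0, 194.0], 0.51)]
dropper [([307.0, 204.0, 320.0, 229.0], 0.47)]
petri [([300.0, 234.0, 324.0, 259.0], 0.79)]
bottle_small []
wrist {'fovy': 65.994, 'cx': 323.956, 'cy': 196.793, 'world_to_cam': [[0.405, 0.914, -0.001, -0.549], [-0.884, 0.392, -0.254, 0.027], [-0.232, 0.103, 0.967, -0.39], [0.0, 0.0, 0.0, 1.0]]}
housing []
knob_grip []
shutter_grip []
tab_a []
dropper []
petri []
bottle_small []
```

Run:
```python
from h import *
a=cv2.imread("pics/scene0.png")[170:320,210:430]; b=cv2.imread("pics/side0.png")[160:290,270:420]
a=cv2.resize(a,(440,300)); a=cv2.resize(cv2.imread("pics/scene0.png")[170:320,215:430],(430,300),interpolation=cv2.INTER_CUBIC)
b=cv2.resize(b,(346,300),interpolation=cv2.INTER_CUBIC)
cv2.imwrite("pics/c0.png",np.hstack([a,b]))
# fit housing+knob rough: points
k=onplane([350,240],.1,"scene")[0]; print("knob top-ish",k)
print("fin top-ish",onplane([297,232],.096,"scene")[0])
print("side knob",onplane([364,193],.095,"side")[0],"fin",onplane([368,220],.08,"side")[0])
for n,uv,u2 in(("bottle",[409,292],None),("drop",[351,225],None),("petri",[293,218],None)): print(n,onplane(uv,0,"scene")[0])
```

```text
knob top-ish [ 0.53150954 -0.13893025  0.1       ]
fin top-ish [ 0.50645671 -0.04735665  0.096     ]
side knob [ 0.51887103 -0.12242571  0.095     ] fin [ 0.48315856 -0.01483136  0.08      ]
bottle [ 0.55052624 -0.25362595  0.        ]
drop [ 0.64775582 -0.09018484  0.        ]
petri [0.60741111 0.02503871 0.        ]
```

View pics/c0.png

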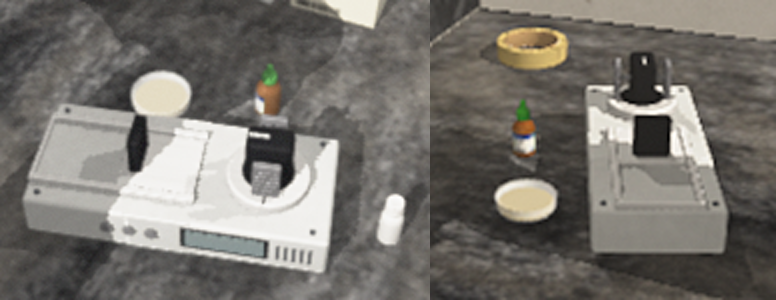

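Run:
```python
from h import *
uv=np.array([[245,222.5],[384,240],[377.5,295],[229,270]])
P=onplane(uv,.05,"scene")[:,:2]
H=np.array([[60,212],[60,-60],[-60,-60],[-60,212]])/1e3
a=H-H.mean(0); b=P-P.mean(0); th=np.arctan2((a[:,0]*b[:,1]-a[:,1]*b[:,0]).sum(),(a*b).sum())
R=np.array([[np.cos(th),-np.sin(th)],[np.sin(th),np.cos(th)]]); t=P.mean(0)-R@H.mean(0)
print("yaw",np.degrees(th),"knob",t,"fin",t+R@[0,.118]); print(np.round((H@R.T+t-P)*1e3,1).tolist())
s=env.state(); from scipy.spatial.transform import Rotation as Ro
q=s["tool_rot"]; print(s["ee_pos"],Ro.from_quat([q[1],q[2],q[3],q[0]]).as_matrix().round(3).tolist(),s["q"])
T=np.array(env.camera_info("wrist")["world_to_cam"]); print("cam pos",-T[:3,:3].T@T[:3,3])
```

```text
yaw 18.35404715361982 knob [ 0.52532038 -0.14315359] fin [ 0.48816361 -0.03115638]
[[2.0, 1.9], [-0.1, -3.1], [3.1, -3.3], [-4.9, 4.5]]
[0.22268371 0.50292287 0.20552276] [[-0.914, 0.405, 0.0], [0.405, 0.914, 0.0], [-0.0, 0.0, -1.0]] [ 1.05087094e+00  8.71887417e-02  1.37067889e+00  6.78198316e-06
  1.68362496e+00 -1.03106943e-01]
cam pos [0.15621021 0.5320698  0.38343091]
```

>>> step_arm(
  moves=[
    {"linear": [-53.8,-46.8,0],"rotation": [0,0,47.7],"grip": 9.4},
    {"linear": [-53.8,-46.8,0],"rotation": [0,0,47.7],"grip": 9.4},
    {"linear": [-53.8,-46.8,0],"rotation": [0,0,47.7],"grip": 9.4},
    {"linear": [-53.8,-46.8,0],"rotation": [0,0,47.7],"grip": 9.4},
    {"linear": [-53.8,-46.8,0],"rotation": [0,0,47.7],"grip": 9.4},
    {"linear": [-53.8,-46.8,0],"rotation": [0,0,47.7],"grip": 9.4},
    {"linear": [-53.8,-46.8,0],"rotation": [0,0,47.7],"grip": 9.4},
    {"linear": [-53.8,-46.8,0],"rotation": [0,0,47.7],"grip": 9.4},
    {"linear": [-53.8,-46.8,0],"rotation": [0,0,47.7],"grip": 9.4},
    {"linear": [-53.8,-46.8,0],"rotation": [0,0,47.7],"grip": 9.4},
    {"linear": [-53.8,-46.8,0],"rotation": [0,0,47.7],"grip": 9.4},
    {"linear": [-53.8,-46.8,0],"rotation": [0,0,47.7],"grip": 9.4},
  ],
)

```text
time_s: 2.2
ee_pos: [0.4352, 0.0481, 0.2059]
tool_rot: [0.0, 0.585, 0.811, 0.001]
ft_force: [0.9, 0.1, -0.3]
width: 0.998
gripper_force: 0.0
```

>>> step_arm(
  moves=[
    {"linear": [-21.1,2.4,0]},
    {"linear": [-21.1,2.4,0]},
    {"linear": [-21.1,2.4,0]},
    {"linear": [-21.1,2.4,0]},
    {"linear": [-21.1,2.4,0]},
    {"linear": [-21.1,2.4,0]},
    {"linear": [-21.1,2.4,0]},
    {"linear": [-21.1,2.4,0]},
  ],
)

```text
validation failed for argument at $.mo...
```

Run:
```python
from h import *
s=env.state(); print(s["ee_pos"],s["tool_rot"],np.degrees(s["q"]))
save("wrist","w1.png")
for t in("housing","knob_grip","shutter_grip","tab_a","tab_b","bottle_small"):
    print(t,[(np.round(d["rect"]).tolist(),round(d["score"],2)) for d in env.look_for(t,"wrist")][:3])
t=np.array([.5253,-.1432]);a=np.radians(18.35);R=np.array([[np.cos(a),-np.sin(a)],[np.sin(a),np.cos(a)]])
def W(x,y,z): return np.r_[t+R@[x/1e3,y/1e3],z/1e3]
for n,p in dict(tabAtopout=(30,0,104),tabBtop=(-30,0,104),k1=(13,21,109),k2=(-13,21,109),k3=(-13,-21,109),k4=(13,-21,109),c1=(60,-60,50),c2=(-60,-60,50),fin=(0,118,96)).items(): print(n,proj(W(*p),"wrist").round(1))
```

```text
[0.4352228  0.04812993 0.20590305] [4.71521872e-04 5.84904782e-01 8.11101659e-01 5.21163878e-04] [-1.13118147e+00 -9.57114510e+00  9.25455687e+01  1.85234625e-02
  9.69471668e+01 -1.95363808e+01]
housing [([293.0, 176.0, 399.0, 369.0], 0.88), ([420.0, 214.0, 462.0, 258.0], 0.43)]
knob_grip [([320.0, 334.0, 376.0, 374.0], 0.6), ([420.0, 215.0, 465.0, 259.0], 0.22)]
shutter_grip [([320.0, 247.0, 375.0, 302.0], 0.57)]
tab_a [([364.0, 344.0, 374.0, 375.0], 0.63), ([324.0, 345.0, 339.0, 370.0], 0.54), ([420.0, 213.0, 462.0, 256.0], 0.21)]
tab_b [([364.0, 344.0, 374.0, 375.0], 0.63), ([324.0, 345.0, 339.0, 370.0], 0.54), ([420.0, 213.0, 462.0, 256.0], 0.21)]
bottle_small []
tabAtopout [[372.5 381.6]]
tabBtop [[318.6 381.5]]
k1 [[358.3 369.6]]
k2 [[334.3 369.6]]
k3 [[333.8 400.6]]
k4 [[357.1 400.7]]
c1 [[386.9 384.6]]
c2 [[296.8 384.4]]
fin [[347.4 282.8]]
```

View pics/w1.png

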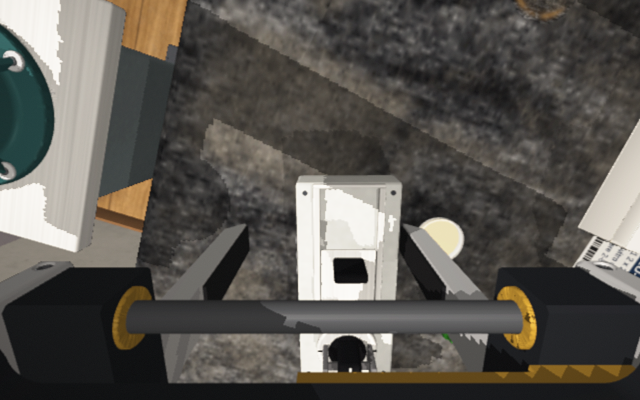

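>>> step_arm(
  moves=[
    {"linear": [-20.0,2.4,0],"rotation": [0,0,0],"grip": 9.4},
    {"linear": [-20.0,2.4,0],"rotation": [0,0,0],"grip": 9.4},
    {"linear": [-20.0,2.4,0],"rotation": [0,0,0],"grip": 9.4},
    {"linear": [-20.0,2.4,0],"rotation": [0,0,0],"grip": 9.4},
    {"linear": [-20.0,2.4,0],"rotation": [0,0,0],"grip": 9.4},
    {"linear": [-20.0,2.4,0],"rotation": [0,0,0],"grip": 9.4},
    {"linear": [-20.0,2.4,0],"rotation": [0,0,0],"grip": 9.4},
  ],
)

```text
time_s: 3.13
ee_pos: [0.5211, -0.1314, 0.2048]
tool_rot: [-0.001, 0.585, 0.811, 0.0]
ft_force: [-0.4, 0.4, -0.9]
width: 1.0
gripper_force: 0.0
```

Run:
```python
from h import *
s=env.state(); print(s["ee_pos"],s["tool_rot"],np.degrees(s["q"]))
save("wrist","w2.png")
for t in("housing","knob_grip","shutter_grip","tab_a","bottle_small"):
    print(t,[(np.round(d["rect"]).tolist(),round(d["score"],2)) for d in env.look_for(t,"wrist")][:3])
t=np.array([.5253,-.1432]);a=np.radians(18.35);R=np.array([[np.cos(a),-np.sin(a)],[np.sin(a),np.cos(a)]])
def W(x,y,z): return np.r_[t+R@[x/1e3,y/1e3],z/1e3]
for n,p in dict(tabAtopout=(30,0,104),tabBtop=(-30,0,104),k1=(13,21,109),k2=(-13,21,109),k3=(-13,-21,109),k4=(13,-21,109),c1=(60,-60,50),c2=(-60,-60,50),fin=(0,118,96)).items(): print(n,proj(W(*p),"wrist").round(1))
```

```text
[ 0.52107472 -0.13144659  0.20479502] [-8.73867685e-04  5.84707672e-01  8.11243594e-01  7.76936843e-05] [-2.02270585e+01  3.46531571e+00  8.02462936e+01  3.56516982e-02
  9.63824720e+01 -3.86584105e+01]
housing [([264.0, 0.0, 387.0, 244.0], 0.93)]
knob_grip [([294.0, 178.0, 363.0, 231.0], 0.64)]
shutter_grip [([295.0, 67.0, 361.0, 140.0], 0.66), ([300.0, 191.0, 317.0, 220.0], 0.66)]
tab_a [([299.0, 190.0, 316.0, 218.0], 0.86), ([344.0, 189.0, 358.0, 222.0], 0.61)]
bottle_small [([314.0, 263.0, 333.0, 294.0], 0.8), ([407.0, 45.0, 463.0, 110.0], 0.41)]
tabAtopout [[355.5 209.9]]
tabBtop [[292.4 209.7]]
k1 [[338.2 189.5]]
k2 [[309.9 189.4]]
k3 [[310.2 232.4]]
k4 [[337.5 232.4]]
c1 [[375.1 245.4]]
c2 [[272.4 245.1]]
fin [[324.4  78.5]]
```

View pics/w2.png

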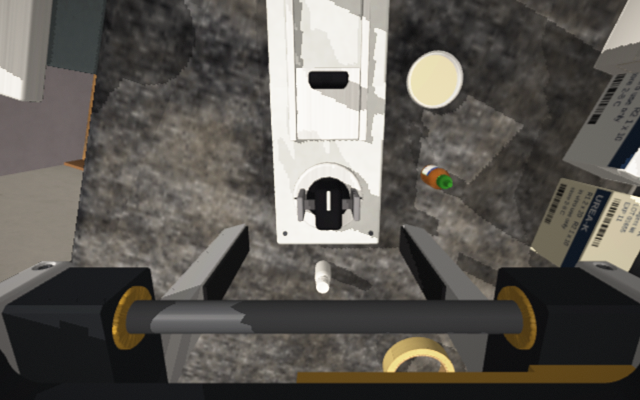

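Run:
```python
import cv2
a=cv2.imread("pics/w2.png")[50:255,255:400]
cv2.imwrite("pics/c2.png",cv2.resize(a,None,fx=2.9,fy=2.9,interpolation=cv2.INTER_CUBIC)); print(a.shape)
```

```text
(205, 145, 3)
```

View pics/c2.png

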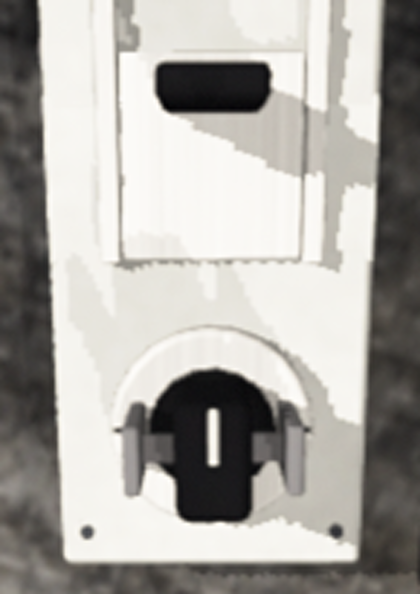

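Run:
```python
from h import *
from scipy.optimize import least_squares
pts={(-60,-60,50):(66,562),(60,-60,50):(357,560),(-30,0,104):(122,None),(30,0,104):(306,None),(-13,-21,109):(175,521),(13,-21,109):(252,521),
 (-18,124,96):(155,62),(18,124,96):(271,62),(-56,-56,50):None}
c=env.camera_info("wrist"); obs=[(p,v) for p,v in pts.items() if v]
def res(z):
    a=z[2];R=np.array([[np.cos(a),-np.sin(a)],[np.sin(a),np.cos(a)]]);r=[]
    for p,v in obs:
        u=proj(np.r_[z[:2]+R@np.array(p[:2])/1e3,p[2]/1e3],"wrist",c)[0]
        r.append(u[0]-255-v[0]/2.9)
        if v[1]: r.append(u[1]-50-v[1]/2.9)
    return r
f=least_squares(res,[.525,-.143,.32],loss="soft_l1",x_scale=[.01,.01,.01]); z=f.x
print(z[:2],np.degrees(z[2]),np.round(res(z),1))
t=z[:2];a=z[2];s=env.state();p=s["ee_pos"];q=s["tool_rot"]
ang=np.degrees(2*np.arctan2(q[2],q[1])); print("tool x ang",ang)
x=np.array([np.cos(np.radians(ang)),np.sin(np.radians(ang))]);y=np.array([x[1],-x[0]])
d=t-p[:2]; print("move x,y cm",d@x*100,d@y*100,"rot z",ang-90-np.degrees(a))
print("tool centre check: fingertip proj",proj(p,"wrist",c))
```

```text
[ 0.52905684 -0.14032634] 18.800120097649945 [-1.1  0.4  1.3  0.7 -0.  -0.2 -0.3  1.3  0.5  1.2 -0.7 -2.   0.6 -2.2]
tool x ang 108.56033981842447
move x,y cm -1.211758955739266 0.4890895563259202 rot z -0.23978027922547795
tool centre check: fingertip proj [[323.36744318 237.2902151 ]]
```

>>> step_arm(
  moves=[
    {"linear": [-1.2,0.5,0],"rotation": [0,0,-0.2],"grip": 9.4},
    {"linear": [-1.2,0.5,3.5],"rotation": [0,0,-0.2],"grip": 9.4},
    {"linear": [-1.2,0.5,7],"rotation": [0,0,-0.2],"grip": 9.4},
    {"linear": [-1.2,0.5,10.5],"rotation": [0,0,-0.2],"grip": 9.4},
    {"linear": [-1.2,0.5,12.5],"rotation": [0,0,-0.2],"grip": 8.4},
    {"linear": [-1.2,0.5,13.6],"rotation": [0,0,-0.2],"grip": 7.4},
    {"linear": [-1.2,0.5,13.6],"rotation": [0,0,-0.2],"grip": 7.0},
    {"linear": [-1.2,0.5,13.6],"rotation": [0,0,-0.2],"grip": 7.0},
    {"linear": [-1.2,0.5,13.6],"rotation": [0,0,-0.2],"grip": 7.0},
  ],
)

```text
time_s: 4.18
ee_pos: [0.5308, -0.1421, 0.0719]
tool_rot: [0.002, 0.583, 0.812, 0.001]
ft_force: [0.2, 0.2, -0.0]
width: 0.748
gripper_force: 0.0
```

Run:
```python
from h import *
s=env.state(); print(s["ee_pos"],s["tool_rot"],s["width"],s["ft_force"],s["wrist_torque"])
a=save("wrist","w3.png")
for t in("knob_grip","tab_a"): print(t,[(np.round(d["rect"]).tolist(),round(d["score"],2)) for d in env.look_for(t,"wrist")][:3])
cv2.imwrite("pics/c3.png",cv2.resize(a[120:320,190:450,::-1],None,fx=3,fy=3,interpolation=cv2.INTER_CUBIC))
```

```text
[ 0.53076412 -0.14209574  0.07187311] [2.03312167e-03 5.83225278e-01 8.12307691e-01 5.96913991e-04] 0.7483119246712282 [ 0.15212635  0.23467563 -0.01338035] [-0.0569188  -0.01001209  0.00789988]
knob_grip [([259.0, 196.0, 379.0, 296.0], 0.64)]
tab_a [([264.0, 215.0, 296.0, 278.0], 0.96), ([348.0, 216.0, 377.0, 280.0], 0.78)]
```

View pics/c3.png

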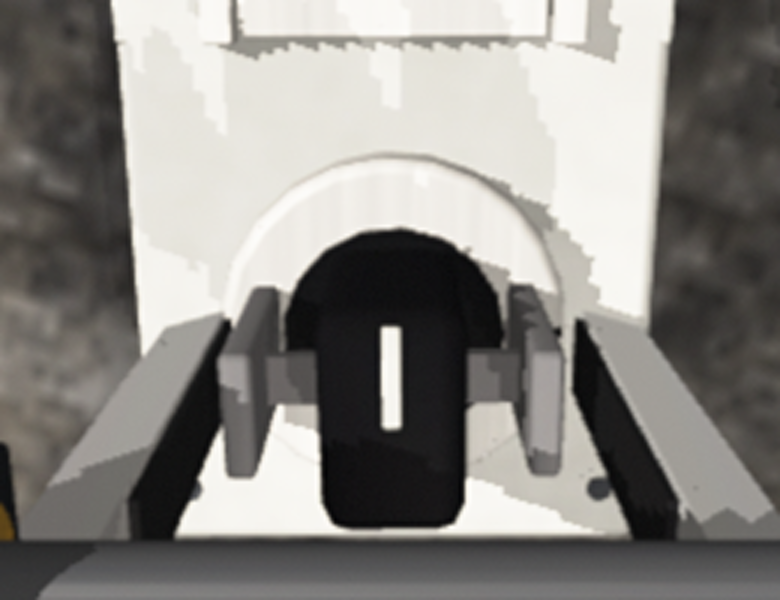

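Run:
```python
from h import *
s=env.state();p=s["ee_pos"];q=s["tool_rot"];ang=2*np.arctan2(q[2],q[1])
x=np.array([np.cos(ang),np.sin(ang)]);y=np.array([x[1],-x[0]]); print(p)
f=lambda u,v:(190+u/3,120+v/3)
for n,uv,z in(("knobnear",f(392,525),.109),("tabs",f(390.5,414),.104),("boss far",f(394,155),.062),("tabfarbottom",f(390,353),.104)):
    P=onplane(uv,z,"wrist")[0][:2]; d=P-p[:2]; print(n,P,"x,y mm",d@x*1e3,d@y*1e3)
print(proj(p,"wrist"))
```

```text
[ 0.5306116  -0.14227017  0.07170912]
knobnear [ 0.53453155 -0.15837958] x,y mm -16.517649549671166 -1.4304984234220712
tabs [ 0.52843672 -0.14104222] x,y mm 1.85826822676525 -1.6687845880377643
boss far [ 0.51689958 -0.10532153] x,y mm 39.39288081708456 -1.192938779462875
tabfarbottom [ 0.52480225 -0.13040064] x,y mm 13.103289000825168 -1.7141107876796764
[[323.33903289 237.33450434]]
```

>>> step_arm(
  grip_force=15,
  moves=[
    {"linear": [0.2,-0.2,0.3],"rotation": [0,0,0],"grip": 7.0},
    {"linear": [0.2,-0.2,0.3],"rotation": [0,0,0],"grip": 7.0},
    {"linear": [0.2,-0.2,0.3],"rotation": [0,0,0],"grip": 6.2},
    {"linear": [0.2,-0.2,0.3],"rotation": [0,0,0],"grip": 5.6},
    {"linear": [0.2,-0.2,0.3],"rotation": [0,0,0],"grip": 5.2},
    {"linear": [0.2,-0.2,0.3],"rotation": [0,0,0],"grip": 5.2},
  ],
)

```text
time_s: 4.83
ee_pos: [0.527, -0.1405, 0.0666]
tool_rot: [0.0, 0.583, 0.812, 0.0]
ft_force: [0.5, -0.0, 0.1]
width: 0.556
gripper_force: 4.6
```

Run:
```python
from h import *
s=env.state(); print(s["ee_pos"],s["tool_rot"],s["width"]*94,s["ft_force"],s["wrist_torque"],s["gripper_force"])
a=save("wrist","w4.png")
cv2.imwrite("pics/c4.png",cv2.resize(a[120:320,190:450,::-1],None,fx=3,fy=3,interpolation=cv2.INTER_CUBIC))
```

```text
[ 0.52698887 -0.14045657  0.0666458 ] [1.54250728e-04 5.83366944e-01 8.12208667e-01 2.58017188e-04] 52.276241154089966 [ 0.52433959 -0.01345553  0.07601611] [ 0.07802554 -0.08282435  0.00957621] 4.574807211756706
```

View pics/c4.png

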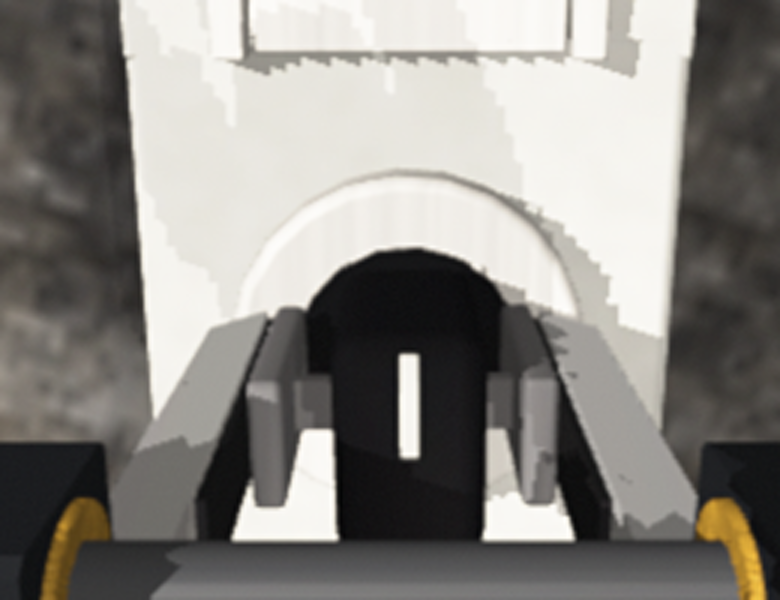

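>>> step_arm(
  grip_force=14,
  moves=[
    {"linear": [-0.08,0.12,-0.1],"rotation": [0,0,0],"grip": 5.2},
    {"linear": [-0.08,0.12,-0.1],"rotation": [0,0,0],"grip": 4.8},
    {"linear": [-0.08,0.12,-0.1],"rotation": [0,0,0],"grip": 4.4},
    {"linear": [-0.08,0.12,-0.1],"rotation": [0,0,0],"grip": 4.2},
    {"linear": [-0.08,0.12,-0.1],"rotation": [0,0,0],"grip": 4.2},
    {"linear": [-0.08,0.12,-0.1],"rotation": [0,0,0],"grip": 4.2},
  ],
)

```text
time_s: 5.38
ee_pos: [0.528, -0.1402, 0.0669]
tool_rot: [-0.001, 0.583, 0.812, 0.0]
ft_force: [0.8, 3.5, -4.2]
width: 0.458
gripper_force: 14.0
```

```bash
cat > st.py <<'E'
from h import *
s=env.state(); q=s["tool_rot"]
print(s["time_s"],np.round(s["ee_pos"],4),"tooly deg",round(np.degrees(2*np.arctan2(q[2],q[1]))-90,2),"w",round(s["width"]*94,1),"F",np.round(s["ft_force"],2),"M",np.round(s["wrist_torque"],3),"g",round(s["gripper_force"],1),"q6",round(np.degrees(s["q"][5]),1))
E
python3 st.py
```

```text
5.3833 [ 0.528  -0.1402  0.0669] tooly deg 18.63 w 43.1 F [ 0.81  3.5  -4.15] M [ 0.622 -0.237  0.035] g 14.0 q6 -39.5
```

>>> step_arm(
  moves=[
    {"linear": [0,0,0],"rotation": [0,0,-4],"grip": 4.2},
    {"linear": [0,0,0],"rotation": [0,0,-8],"grip": 4.2},
    {"linear": [0,0,0],"rotation": [0,0,-12],"grip": 4.2},
    {"linear": [0,0,0],"rotation": [0,0,-16],"grip": 4.2},
    {"linear": [0,0,0],"rotation": [0,0,-20],"grip": 4.2},
  ],
)

```text
time_s: 5.8
ee_pos: [0.5276, -0.1404, 0.0668]
tool_rot: [-0.001, 0.432, 0.902, 0.0]
ft_force: [0.2, 4.1, -3.7]
width: 0.464
gripper_force: 14.0
```

```bash
python3 st.py
```

```text
5.8 [ 0.5276 -0.1404  0.0668] tooly deg 38.81 w 43.6 F [ 0.19  4.14 -3.66] M [ 0.54  -0.057 -0.03 ] g 14.0 q6 -59.7
```

>>> step_arm(
  moves=[
    {"linear": [0,0,0],"rotation": [0,0,-4],"grip": 4.2},
    {"linear": [0,0,0],"rotation": [0,0,-8],"grip": 4.2},
    {"linear": [0,0,0],"rotation": [0,0,-12],"grip": 4.2},
    {"linear": [0,0,0],"rotation": [0,0,-16],"grip": 4.2},
    {"linear": [0,0,0],"rotation": [0,0,-20],"grip": 4.2},
    {"linear": [0,0,0],"rotation": [0,0,-23],"grip": 4.2},
    {"linear": [0,0,0],"rotation": [0,0,-24],"grip": 4.2},
  ],
)

```text
time_s: 6.38
ee_pos: [0.5272, -0.1409, 0.0668]
tool_rot: [-0.001, 0.236, 0.972, -0.0]
ft_force: [-1.8, 2.8, -3.5]
width: 0.461
gripper_force: 14.0
```

```bash
python3 st.py
```

```text
6.3833 [ 0.5272 -0.1409  0.0668] tooly deg 62.7 w 43.3 F [-1.78  2.81 -3.51] M [ 0.4    0.186 -0.014] g 14.0 q6 -83.6
```

>>> step_arm(
  grip_force=10,
  moves=[
    {"linear": [0,0,0],"rotation": [0,0,0],"grip": 4.2},
    {"linear": [0,0,0],"rotation": [0,0,-0.5],"grip": 4.2},
    {"linear": [0,0,0],"rotation": [0,0,-1],"grip": 4.2},
    {"linear": [0,0,0],"rotation": [0,0,-1.5],"grip": 4.2},
    {"linear": [0,0,0],"rotation": [0,0,-2],"grip": 4.2},
    {"linear": [0,0,0],"rotation": [0,0,-2.5],"grip": 4.2},
  ],
)

```text
time_s: 6.88
ee_pos: [0.5272, -0.141, 0.0668]
tool_rot: [-0.001, 0.215, 0.977, -0.0]
ft_force: [-1.8, 2.4, -6.8]
width: 0.462
gripper_force: 10.0
```

```bash
python3 st.py
```

```text
6.8833 [ 0.5272 -0.141   0.0668] tooly deg 65.14 w 43.5 F [-1.75  2.42 -6.83] M [ 0.304  0.541 -0.132] g 10.0 q6 -86.0
```

>>> step_arm(
  moves=[
    {"linear": [0,0,0],"rotation": [0,0,-0.3],"grip": 4.2},
    {"linear": [0,0,0],"rotation": [0,0,-0.7],"grip": 4.2},
    {"linear": [0,0,0],"rotation": [0,0,-1],"grip": 4.2},
  ],
)

```text
time_s: 7.13
ee_pos: [0.5273, -0.141, 0.0669]
tool_rot: [-0.001, 0.207, 0.978, -0.0]
ft_force: [-4.2, 1.1, -6.9]
width: 0.465
gripper_force: 10.0
```

```bash
python3 st.py
```

```text
7.1333 [ 0.5273 -0.141   0.0669] tooly deg 66.13 w 43.7 F [-4.19  1.12 -6.89] M [ 0.188  0.829 -0.194] g 10.0 q6 -87.0
```

>>> step_arm(
  moves=[
    {"linear": [0,0,0],"rotation": [0,0,-0.5],"grip": 4.2},
    {"linear": [0,0,0],"rotation": [0,0,-1],"grip": 4.2},
    {"linear": [0,0,0],"rotation": [0,0,-1.0],"grip": 4.2},
  ],
)

```text
time_s: 7.38
ee_pos: [0.5274, -0.1411, 0.0669]
tool_rot: [-0.001, 0.198, 0.98, -0.0]
ft_force: [-4.5, 0.7, -7.4]
width: 0.46
gripper_force: 10.0
```

```bash
python3 st.py
python3 - <<'E'
from h import *
a=save("wrist","w5.png")
cv2.imwrite("pics/c5.png",cv2.resize(a[120:320,190:450,::-1],None,fx=3,fy=3,interpolation=cv2.INTER_CUBIC))
E
```

```text
7.3833 [ 0.5274 -0.1411  0.0669] tooly deg 67.13 w 43.2 F [-4.47  0.75 -7.36] M [ 0.016  0.997 -0.26 ] g 10.0 q6 -88.0
```

View pics/c5.png

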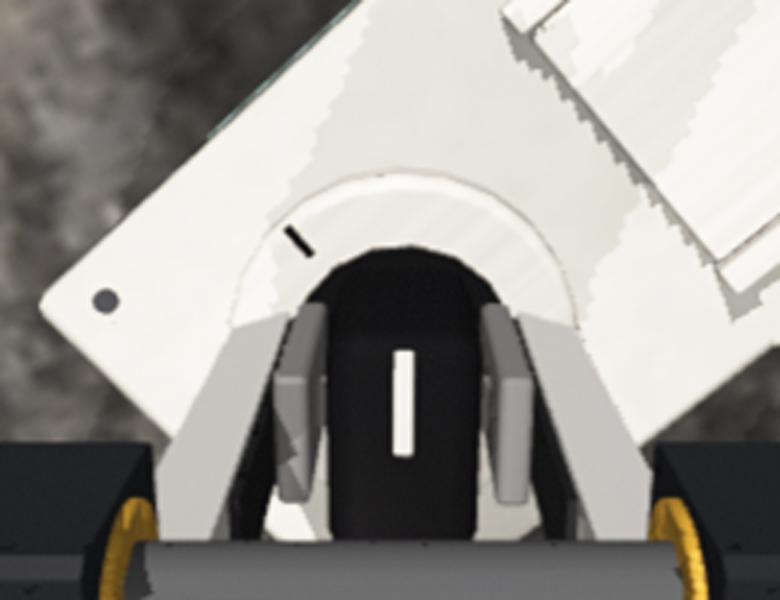

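>>> step_arm(
  moves=[
    {"linear": [0,0,0],"rotation": [0,0,0.8],"grip": 4.2},
    {"linear": [0,0,0],"rotation": [0,0,1.5],"grip": 4.2},
    {"linear": [0,0,0],"rotation": [0,0,1.5],"grip": 4.2},
  ],
)

```text
time_s: 7.68
ee_pos: [0.5274, -0.141, 0.0669]
tool_rot: [-0.001, 0.211, 0.977, -0.0]
ft_force: [-4.1, -0.1, -8.5]
width: 0.464
gripper_force: 10.0
```

```bash
python3 st.py
```

```text
7.6833 [ 0.5274 -0.141   0.0669] tooly deg 65.61 w 43.6 F [-4.09 -0.1  -8.47] M [ 0.002  0.973 -0.087] g 10.0 q6 -86.5
```

>>> step_arm(
  moves=[
    {"linear": [0,0,0],"rotation": [0,0,0],"grip": 5.5},
    {"linear": [0,0,0],"rotation": [0,0,0],"grip": 6.5},
    {"linear": [0,0,0],"rotation": [0,0,0],"grip": 7.5},
    {"linear": [0,0,0],"rotation": [0,0,0],"grip": 8},
    {"linear": [0,0,0],"rotation": [0,0,0],"grip": 8},
  ],
)

```text
time_s: 8.1
ee_pos: [0.5313, -0.1419, 0.0705]
tool_rot: [0.004, 0.211, 0.977, -0.0]
ft_force: [-0.4, -0.4, 0.5]
width: 0.782
gripper_force: 0.0
```

```bash
python3 st.py
python3 - <<'E'
from h import *
a=save("wrist","w6.png")
cv2.imwrite("pics/c6.png",cv2.resize(a[120:320,190:450,::-1],None,fx=3,fy=3,interpolation=cv2.INTER_CUBIC))
E
```

```text
8.1 [ 0.5313 -0.1419  0.0705] tooly deg 65.63 w 73.5 F [-0.4  -0.41  0.51] M [-0.025  0.002  0.05 ] g 0.0 q6 -86.5
```

View pics/c6.png

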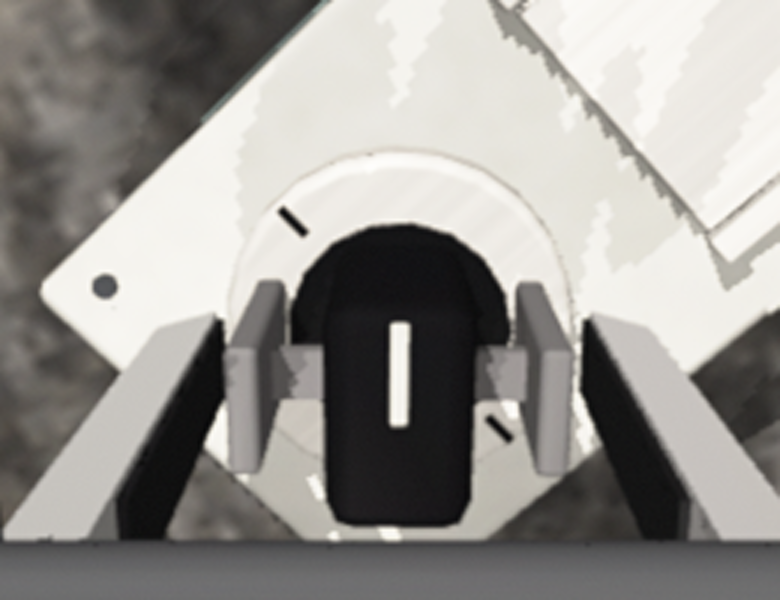

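>>> step_arm(
  moves=[
    {"linear": [0,0,-3.5],"rotation": [0,0,0],"grip": 9},
    {"linear": [0,0,-7],"rotation": [0,0,0],"grip": 9},
    {"linear": [0,0,-10],"rotation": [0,0,0],"grip": 9},
    {"linear": [2,2,-10],"rotation": [0,0,-7],"grip": 9},
    {"linear": [4,4,-10],"rotation": [0,0,-14],"grip": 9},
    {"linear": [6,6,-10],"rotation": [0,0,-21],"grip": 9},
    {"linear": [8.4,8.6,-10],"rotation": [0,0,-28],"grip": 9},
    {"linear": [8.4,8.6,-10],"rotation": [0,0,-35],"grip": 9},
    {"linear": [8.4,8.6,-10],"rotation": [0,0,-42],"grip": 9},
    {"linear": [8.4,8.6,-10],"rotation": [0,0,-43.2],"grip": 7},
    {"linear": [8.4,8.6,-10],"rotation": [0,0,-43.2],"grip": 7},
    {"linear": [8.4,8.6,-10],"rotation": [0,0,-43.2],"grip": 7},
  ],
)

```text
time_s: 9.15
ee_pos: [0.4879, -0.0282, 0.1683]
tool_rot: [0.001, -0.162, 0.987, -0.0]
ft_force: [0.6, 0.3, -0.7]
width: 0.781
gripper_force: 0.0
```

```bash
python3 st.py
python3 - <<'E'
from h import *
a=save("wrist","w7.png")
for t in("knob_grip","shutter_grip","housing"): print(t,[(np.round(d["rect"]).tolist(),round(d["score"],2)) for d in env.look_for(t,"wrist")][:3])
th=np.radians(18.8)
for dy in(-6,6): print(proj(np.array([.5282-(.118+dy/1e3)*np.sin(th),-.1407+(.118+dy/1e3)*np.cos(th),.096]),"wrist"))
cv2.imwrite("pics/c7.png",cv2.resize(a[80:320,160:480,::-1],None,fx=2.4,fy=2.4,interpolation=cv2.INTER_CUBIC))
E
```

```text
9.15 [ 0.4879 -0.0282  0.1683] tooly deg 108.66 w 73.4 F [ 0.57  0.33 -0.73] M [0.12  0.049 0.042] g 0.0 q6 -118.6
knob_grip [([140.0, 167.0, 228.0, 242.0], 0.75), ([301.0, 257.0, 354.0, 300.0], 0.45)]
shutter_grip [([262.0, 164.0, 339.0, 226.0], 0.67)]
housing [([136.0, 130.0, 418.0, 246.0], 0.61)]
[[316.13378201 208.46263116]]
[[330.32772872 208.44456195]]
```

View pics/c7.png

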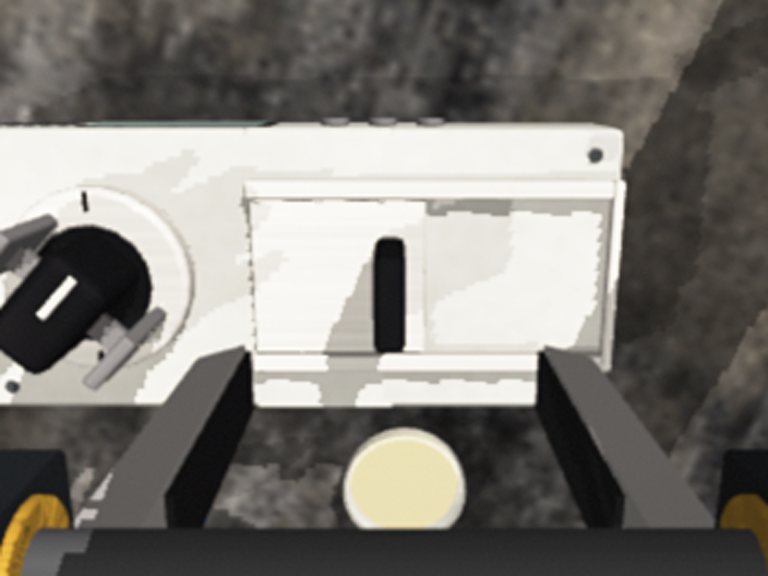

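>>> step_arm(
  grip_force=6,
  moves=[
    {"linear": [0,0,3.5],"rotation": [0,0,0],"grip": 6},
    {"linear": [0,0,7],"rotation": [0,0,0],"grip": 5},
    {"linear": [0,0,10.2],"rotation": [0,0,0],"grip": 4},
    {"linear": [0,0,10.2],"rotation": [0,0,0],"grip": 4},
    {"linear": [0,0,10.2],"rotation": [0,0,0],"grip": 2},
    {"linear": [0,0,10.2],"rotation": [0,0,0],"grip": 1},
    {"linear": [0,0,10.2],"rotation": [0,0,0],"grip": 1},
    {"linear": [0,0,10.2],"rotation": [0,0,0],"grip": 1},
    {"linear": [0,0,10.2],"rotation": [0,0,0],"grip": 1},
    {"linear": [0,0,10.2],"rotation": [0,0,0],"grip": 1},
  ],
)

```text
time_s: 10.18
ee_pos: [0.4887, -0.0285, 0.0675]
tool_rot: [0.002, -0.163, 0.987, -0.001]
ft_force: [-0.0, -0.6, 2.9]
width: 0.125
gripper_force: 6.0
```

```bash
python3 st.py
```

```text
10.1833 [ 0.4887 -0.0285  0.0675] tooly deg 108.81 w 11.7 F [-0.02 -0.63  2.94] M [-0.103 -0.097 -0.014] g 6.0 q6 -118.8
```

Gripped on the fin. Slide 5 cm first, then the rest slowly.

>>> step_arm(
  moves=[
    {"linear": [0,0.5,0],"rotation": [0,0,0],"grip": 1},
    {"linear": [0,1.2,0],"rotation": [0,0,0],"grip": 1},
    {"linear": [0,2,0],"rotation": [0,0,0],"grip": 1},
    {"linear": [0,2.8,0],"rotation": [0,0,0],"grip": 1},
    {"linear": [0,3.6,0],"rotation": [0,0,0],"grip": 1},
    {"linear": [0,4.4,0],"rotation": [0,0,0],"grip": 1},
    {"linear": [0,4.9,0],"rotation": [0,0,0],"grip": 1},
    {"linear": [0,5.1,0],"rotation": [0,0,0],"grip": 1},
  ],
)

```text
time_s: 10.85
ee_pos: [0.472, 0.021, 0.0674]
tool_rot: [0.002, -0.164, 0.986, -0.001]
ft_force: [-0.2, -0.8, 4.6]
width: 0.128
gripper_force: 6.0
```

```bash
python3 st.py
```

```text
10.85 [0.472  0.021  0.0674] tooly deg 108.86 w 12.0 F [-0.22 -0.83  4.62] M [-0.138 -0.152 -0.086] g 6.0 q6 -113.2
```

>>> step_arm(
  moves=[
    {"linear": [0,0.1,0],"rotation": [0,0,0],"grip": 1},
    {"linear": [0,0.2,0],"rotation": [0,0,0],"grip": 1},
    {"linear": [0,0.3,0],"rotation": [0,0,0],"grip": 1},
    {"linear": [0,0.4,0],"rotation": [0,0,0],"grip": 1},
    {"linear": [0,0.5,0],"rotation": [0,0,0],"grip": 1},
    {"linear": [0,0.5,0],"rotation": [0,0,0],"grip": 1},
  ],
)

```text
time_s: 11.35
ee_pos: [0.4717, 0.022, 0.0674]
tool_rot: [0.003, -0.163, 0.987, -0.004]
ft_force: [4.2, -9.5, 3.7]
width: 0.127
gripper_force: 6.0
```

```bash
python3 st.py
```

```text
11.35 [0.4717 0.022  0.0674] tooly deg 108.79 w 12.0 F [ 4.18 -9.47  3.73] M [-1.525 -0.71  -0.039] g 6.0 q6 -112.7
```

>>> step_arm(
  moves=[
    {"linear": [0,-0.15,0],"rotation": [0,0,0],"grip": 1},
    {"linear": [0,-0.25,0],"rotation": [0,0,0],"grip": 1},
    {"linear": [0,-0.25,0],"rotation": [0,0,0],"grip": 4},
    {"linear": [0,-0.25,0],"rotation": [0,0,0],"grip": 5},
    {"linear": [0,-0.25,0],"rotation": [0,0,0],"grip": 5},
    {"linear": [0,-0.25,0],"rotation": [0,0,0],"grip": 5},
    {"linear": [0,-0.25,-3],"rotation": [0,0,0],"grip": 5},
    {"linear": [0,-0.25,-6],"rotation": [0,0,0],"grip": 5},
    {"linear": [0,-0.25,-9],"rotation": [0,0,0],"grip": 6},
    {"linear": [0,-3,-12],"rotation": [0,0,0],"grip": 9},
    {"linear": [0,-6,-12],"rotation": [0,0,0],"grip": 9},
    {"linear": [0,-6,-12],"rotation": [0,0,0],"grip": 9},
  ],
)

```text
time_s: 12.35
ee_pos: [0.4905, -0.0352, 0.1876]
tool_rot: [0.002, -0.162, 0.987, -0.002]
ft_force: [-1.4, -0.3, -0.3]
width: 0.777
gripper_force: 0.0
```

```bash
python3 st.py
python3 - <<'E'
from h import *
a=save("wrist","w8.png")
for dy in(167,179): 
    th=np.radians(18.8); print(proj(np.array([.5282-dy/1e3*np.sin(th),-.1407+dy/1e3*np.cos(th),.096]),"wrist"))
b=save("scene","s8.png")
for t in("dropper","petri","bottle_small"): print(t,[(np.round(d["rect"]).tolist(),round(d["score"],2)) for d in env.look_for(t,"scene")][:2])
cv2.imwrite("pics/c8.png",cv2.resize(a[80:330,130:480,::-1],None,fx=2.2,fy=2.2,interpolation=cv2.INTER_CUBIC))
E
```

```text
12.35 [ 0.4905 -0.0352  0.1876] tooly deg 108.63 w 73.1 F [-1.44 -0.33 -0.28] M [ 0.044 -0.019 -0.01 ] g 0.0 q6 -119.3
[[383.23325129 202.4344764 ]]
[[396.53471867 202.40232694]]
dropper []
petri [([282.0, 206.0, 310.0, 228.0], 0.97)]
bottle_small [([400.0, 268.0, 421.0, 293.0], 0.61), ([283.0, 206.0, 309.0, 230.0], 0.44)]
```

View pics/c8.png

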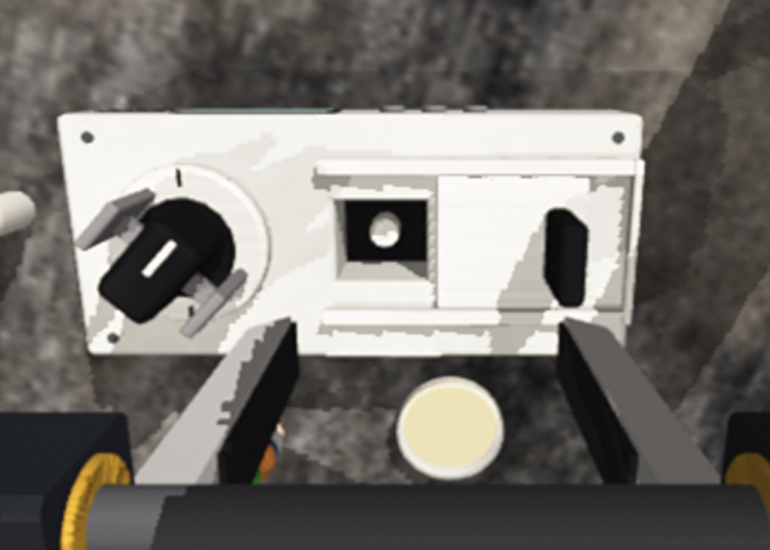

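```bash
python3 -c "
from cell import env
print(env.finish_job())"
```

```text
the job is handed in; nothing more can be done
None
```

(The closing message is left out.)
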